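# Let down the wound spring of a casting centrifuge drive

## Robot

A 6-joint arm with a two-finger parallel gripper is mounted at the origin on the work surface. World frame = base frame: x ahead of the robot, y to its left, z up, the work surface at z = 0. Lengths are in m, angles in rad, forces in N, time in s.
With the tool pointing down it reaches from about 0.425 to 0.95 m from the base axis. Payload 3.5 kg.
Tool frame: the origin (TCP) lies midway between the tips of the shut fingers; the grasp point (between the pads) lies 19 mm behind it; z points along the fingers, y is the line along which they close (so a half turn about z gives the same grasp; the last joint's range is limited). The gripper opens to 85 mm and grips with 20 to 120 N. Pads are 22 mm wide; open, the fingers measure 114 mm over their backs; the gripper's body (76 mm by 85 mm) begins 54 mm behind the grasp point. The pads swing forward as they close: fully open they stand 13 mm farther back than shut.
Start: joints at [1.098, 0.286, 1.577, -0, 1.279, -0.15], TCP at [0.214, 0.64, 0.231] pointing down, gripper open.
Joint ranges: [-2.77, 2.77], [-0.9, 2.22], [0.21, 2.48], [-1.53, 4.67], [0.24, 2.81], [-2.84, 2.84]. Speed limits (rad/s): [2.79, 2.79, 3.14, 3.14, 3.14, 3.14].

## Interface

Orientations are given as a unit quaternion [x, y, z, w].
In Python, from plant import ctrl, cams, order gives the robot as it stands.
- The arm moves only by the tool move_arm, never from a script. Its argument "plan" is one flat list of numbers, 7 for each row, row after row: the shift along the world's x, y, z in mm, then the turn, a rotation vector about the world's x, y, z in degrees, then the finger opening in mm, from 0 to 85.4. A call has 1 to 12 rows; each row shifts and turns the commanded pose from where the row before left it; what a row does not reach is not made up. A row lasts 1/10 s, in which the tool goes at most 50 mm and 8.59 degrees, less where a joint would pass 70% of its speed; a pose out of reach is approached as far as the arm can. A call is refused whole if a number of a shift passes 50 or a number of a turn 8.59, either way. A call with a gripper value outside its range is refused whole. The fingers move at their own pace and stop on an object; "newtons" is the grip in N (left out, the last holds). Time passes only in rows, so rows that do not move let the fingers close. It gives the time, the measured TCP pose, the force, the opening and the grip force at its end, in the units of the state.
- ctrl.get_state(): the state, without advancing time (a new reading comes with each control period).
- cams.read_camera(name): name is "scene" or "top" or "wrist"; returns a dict with "color" (420x560x3 uint8, red, green, blue), "fov_y" (degrees; the focal length in pixels is half the picture's height over the tangent of half this angle, whatever the lens; pixels are square), "cx", "cy" (the principal point, pixels), "origin" and "orientation" of the camera in the world; the wrist camera has in their place "T_tool_cam" (4x4, takes a point from camera to tool coordinates, whose origin is the TCP and whose axes are the flange's). Camera axes: x right, y up, looking along -z (the intrinsics and any distortion apply to the point x, -y, -z); pixel columns grow to the right and rows downward; lengths in m; the calibration is good to about 2 mm. A picture is of the moment at which its call begins: read the wrist's pose just before it. There is no depth.
- order.sign_off(): hands the job in; it is judged then, once.
The state is a dict: "time": time; "qpos": joint angles; "dq": joint speeds; "joint_efforts": joint torques, N m; "eef_pos": TCP position; "tcp_rot": TCP orientation; "contact_force": force on the tool from outside, world axes, zero at the start; "wrist_torque": the same for the moment, N m; "opening": opening from 0.0 (shut) to 1.0 (fully open); "finger_force": force on a finger pad.
Only numpy, scipy, OpenCV 4.12 (cv2) and the standard library are available. Lean on these libraries where they do the work, as an engineer would, in place of code of your own. Each camera call takes 0.05 s, during which the arm holds its last target. There are 200 camera calls.

## Task

The casting centrifuge's spring drive has been left wound, held by the pawl in its ratchet wheel. Throw the pawl's lever over to its off stop, wind the crank on just far enough (well under one tooth) for the pawl to spring clear, then, keeping hold, ease the crank gently back all the way until it sits on its rubber rest stop, and let go. Never let the crank spin away, do not crush the rubber buffer, and leave the other things on the bench where they are.

Things in the scene. Friction and masses are not known exactly. Their poses are not given: they have to be found in the camera images.
- drive: Fixed round spring drive of a casting centrifuge (casting arm off): dark foot flange 236 mm across, 12 mm high; grey housing 200 mm across, top 55 mm above the bench. Origin on the bench on the upright drum axis, z up; its x axis gives the machine's yaw (within 0.5 rad of world x). Apart from the crank handle nothing on the machine is higher than 120 mm
- hub (a point): Point on the drum axis, 84 mm above the bench, on top of the steel ratchet wheel (18 teeth, 116 mm across the tips, 64 to 84 mm above the bench). Above it turn a drum with a stop lug and the crank arm (100 to 110 mm high)
- crank (a joint): Angle of crank, drum and wheel, rad, about the drum axis: about 0 at the start (wound, held by the pawl), growing as the mainspring unwinds it, counter-clockwise seen from above. Winding on is clockwise (negative); one tooth is 0.35. Spring torque 0.7 N m wound (9 N at the handle), 0.15 to 0.27 N m near the rest stop (2 to 4 N). Let go, it races; over 2.5 rad/s counts as running away
- crank_grip (a point): Centre of the upright round wooden crank handle, 75 mm from the drum axis, 145 mm above the bench. The handle revolves freely on its pin, is 21 mm thick (25 mm bead at the top) and stands from 112 to 165 mm above the bench, over the crank arm. At the start it is on the drive's +y side
- lever (a joint): Angle of the pawl's throw lever, rad: 0 = on (start), 0.9 = off, against its end stop; turns counter-clockwise seen from above, stays where put, takes 2 to 4 N at its pin. A spring joins it to the pawl: past about 0.6 it pulls the pawl outwards, but the load keeps the pawl pinned in its tooth; it jumps clear once the crank is wound on by 0.05 to 0.1 rad
- lever_pin (a point): 100 mm above the bench on the upright steel pin (12 mm thick, free from 62 to 102 mm above the bench) at the end of the throw lever. In the drive's frame the lever's upright pivot is at x 40, y -65 mm; the pin, 50 mm from it, is at x 65, y -108 mm when on and about x 90, y -72 mm when off
- pawl_nose (a point): Top of the pawl's nose, 80 mm above the bench. In its tooth it is 53 mm from the drum axis (level distance); sprung clear, more than 62 mm
- buffer (a joint): Rest stop: rubber block on a bracket on the housing's +x side, top 101 mm, 54 to 96 mm from the drum axis. Its place round the axis differs and is not reported: the drum's lug meets it at a crank angle between 3.1 and 3.8. Value: how far the rubber is pressed in, m; 0 untouched, about 0.001 with the crank resting on it, crushed over 0.003; 4 N per mm, 62 mm from the axis
- barrel: Bystander: dented aluminium tumbler barrel standing upright, 110 mm across, 117 mm high; origin at the centre of its underside
- dish: Bystander: white ceramic sorting dish, 120 mm across, 28 mm high; origin at the centre of its underside
- blank: Bystander: cast brass ring blank, 25 mm across, 7 mm high, lying flat; origin at the centre of its underside
- burnisher: Bystander: steel burnisher with a wooden handle, 165 mm long along its x axis, 20 mm thick, lying on the bench; origin at its middle, on the bench

How it is judged:
On the way, in this order (a step that is already met when the one before it is completed fails the run):
1. the throw lever is over at off while the loaded pawl still holds the drum (value of joint lever above 0.75 rad and horizontal distance between pawl_nose and hub below 0.058 m and value of joint crank below 0.15 rad), for 0.2 s.
2. the crank is wound on a little and the pawl has sprung clear, the load held in hand (horizontal distance between pawl_nose and hub above 0.062 m and value of joint crank below 0.6 rad), for 0.1 s.
At the end, for the whole second after the job is handed in: The crank is at rest with its lug sitting on the rubber buffer (buffer pressed in by more than 0.3 mm), the throw lever is still over at off (above 0.75 rad) and the pawl is clear of the wheel (nose more than 62 mm from the axis) (value of joint buffer above 0.0003 m and value of joint crank above 3 rad and velocity of joint crank between -0.1 and 0.1 rad/s and value of joint lever above 0.75 rad and horizontal distance between pawl_nose and hub above 0.062 m); the robot touches nothing.
It fails at once if the crank ran away (faster than 2.5 rad/s) (velocity of joint crank above 2.5 rad/s or velocity of joint crank below -2.5 rad/s).
It fails at once if the crank was wound on by a whole tooth (value of joint crank below -0.35 rad).
It fails at once if the rubber buffer was crushed (more than 3 mm) (value of joint buffer above 0.003 m).
It fails at once if a bystander was moved by more than 20 mm (distance of any of barrel, dish, blank, burnisher from where it was at the start of the episode above 0.02 m).
It also fails if it takes over 72 s, if anything falls off the work surface, if the arm or the gripper's body presses on something with over 40 N, if the wrist force passes 120 N, or if a joint passes its speed limit or range.

## Working session

There is one attempt and no reset: what is moved stays moved. The work goes in short steps, Python scripts to look and compute and a tool call to move; the robot and the scene stay as the last step left them, time stands still between calls to the robot, and variables do not carry over. Pictures are saved under pics/ and viewed, at most 10 in all, crops included, and the job is handed in when it is done.

Besides the shell and the picture viewer there is one more tool, called after ">>>" in YAML: its name, and indented under it one key for each argument. move_arm: Moves the arm, as the interface text tells. Its arguments: {"type":"object","properties":{"plan":{"type":"array","items":{"type":"number"}},"newtons":{"type":"number"}},"required":["plan"]}

```bash
mkdir -p pics; ls; python3 - <<'E'
from plant import ctrl,cams,order
import cv2,numpy as np
ims=[]
for n in("scene","top"):
    d=cams.read_camera(n);cv2.imwrite(f"pics/{n}0.png",d["color"][:,:,::-1])
    print(n,{k:v for k,v in d.items() if k!="color"})
s=ctrl.get_state();print(s)
d=cams.read_camera("wrist");print({k:v for k,v in d.items() if k!="color"})
E
```

```text
pics
scene {'fov_y': 57.827624541410806, 'cx': 285.2774949787734, 'cy': 208.61509375977275, 'origin': array([1.13192754, 0.35493888, 0.77542864]), 'orientation': array([0.18565288, 0.33191764, 0.8151052 , 0.43699794])}
top {'fov_y': 46.82284600448665, 'cx': 277.7868222248339, 'cy': 208.0319879308396, 'origin': array([0.33333987, 0.02128906, 1.18295332]), 'orientation': array([-0.05934852,  0.07148159,  0.71057932, -0.69745621])}
{'time': 0.1, 'qpos': array([ 1.09798064e+00,  2.87120861e-01,  1.57804037e+00,  2.31355676e-05,
        1.27858973e+00, -1.50012070e-01]), 'dq': array([ 0.00142135, -0.00153353, -0.00283576, -0.00046185, -0.00168087,
        0.00141705]), 'joint_efforts': array([ 1.29260529e-04, -4.07297194e+01, -2.93699294e+01, -1.60328332e-04,
        3.44754095e-03,  6.34180878e-06]), 'eef_pos': array([0.21382861, 0.63960954, 0.23005101]), 'tcp_rot': array([ 1.60705161e-01,  9.87001867e-01, -1.02385210e-03, -3.41198233e-04]), 'contact_force': array([ 0.25036921, -0.5449433 , -0.07048183]), 'wrist_torque': array([ 0.00190203,  0.01986189, -0.00681377]), 'finger_force': 0.0, 'opening': 0.9960806936262626}
{'fov_y': 65.67152288289368, 'cx': 274.686578010808, 'cy': 207.095070435012, 'T_tool_cam': array([[ 7.15194852e-04,  9.56055668e-01,  2.93184323e-01,
         7.48270754e-02],
       [ 9.99999721e-01, -6.19894866e-04, -4.17964542e-04,
         5.00038889e-04],
       [-2.17853913e-04,  2.93184540e-01, -9.56055845e-01,
        -1.44082817e-01],
       [ 0.00000000e+00,  0.00000000e+00,  0.00000000e+00,
         1.00000000e+00]])}
```

View pics/top0.png

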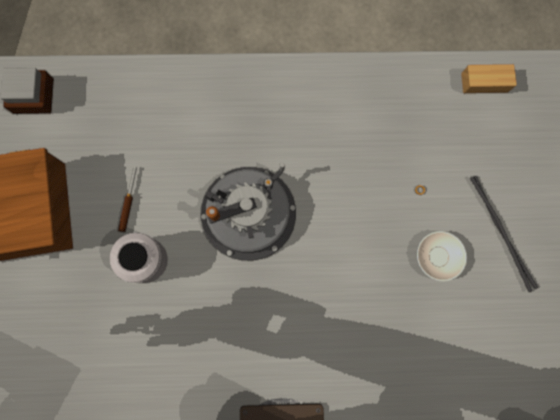

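View pics/scene0.png

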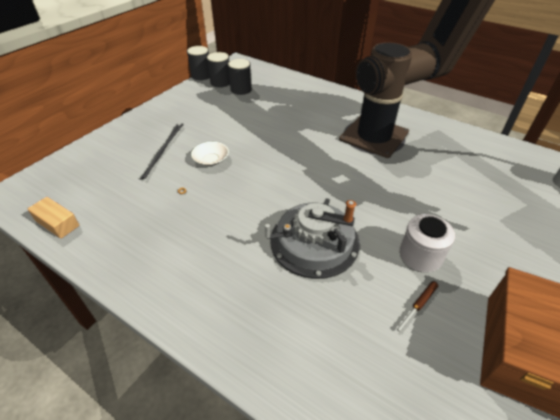

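The top view shows the drive at about (248,212), the handle at (212,213), the lever with its pin around (270,180), the barrel at (133,258) and the burnisher at (128,200). The dish and blank are far off to the right. Next I'll measure and look at an enlarged crop.

```bash
cat >h.py <<'E'
from plant import ctrl,cams,order
import cv2,numpy as np
from scipy.spatial.transform import Rotation as R
def cam(n):
    s=ctrl.get_state();d=cams.read_camera(n)
    if n=="wrist":
        T=np.eye(4);T[:3,:3]=R.from_quat(s["tcp_rot"]).as_matrix();T[:3,3]=s["eef_pos"]
        T=T@d["T_tool_cam"];d["M"],d["o"]=T[:3,:3],T[:3,3]
    else: d["M"],d["o"]=R.from_quat(d["orientation"]).as_matrix(),d["origin"]
    d["f"]=210/np.tan(np.radians(d["fov_y"]/2));return d
def ray(d,p):
    return d["M"]@np.array([(p[0]-d["cx"])/d["f"],-(p[1]-d["cy"])/d["f"],-1])
def plane(d,p,z):
    v=ray(d,p);return d["o"]+v*(z-d["o"][2])/v[2]
def proj(d,P):
    c=d["M"].T@(np.array(P)-d["o"]);return np.array([d["cx"]-d["f"]*c[0]/c[2],d["cy"]+d["f"]*c[1]/c[2]])
def tri(d1,p1,d2,p2):
    a,b=ray(d1,p1),ray(d2,p2);A=np.c_[a,-b];t=np.linalg.lstsq(A,d2["o"]-d1["o"],rcond=None)[0]
    q1,q2=d1["o"]+a*t[0],d2["o"]+b*t[1];return (q1+q2)/2,np.linalg.norm(q1-q2)
E
python3 - <<'E'
from h import *
def orange(d,box):
    h=cv2.cvtColor(d["color"],cv2.COLOR_RGB2HSV);m=((h[...,0]<14)&(h[...,1]>130)&(h[...,2]>60)).astype(np.uint8)
    x0,y0,x1,y1=box;k=np.zeros_like(m);k[y0:y1,x0:x1]=m[y0:y1,x0:x1]
    n,l,st,c=cv2.connectedComponentsWithStats(k);i=1+np.argmax(st[1:,4]);print(st[i],c[i]);return c[i]
t,s=cam("top"),cam("scene")
a=orange(t,(195,195,235,235));b=orange(s,(335,190,365,230))
print("handle",tri(t,a,s,b), plane(t,a,.165))
g=cv2.cvtColor(t["color"],cv2.COLOR_RGB2GRAY);k=np.zeros_like(g);k[150:275,185:310]=(g[150:275,185:310]<75)
k=cv2.morphologyEx(k,cv2.MORPH_OPEN,np.ones((7,7)))
c=max(cv2.findContours(k,0,2)[0],key=cv2.contourArea);c=cv2.convexHull(c)
e=cv2.fitEllipse(c);print("flange",e,plane(t,e[0],.012), np.array(e[1])*(1.17)/t["f"])
A=cv2.resize(t["color"][155:265,190:310],(600,550),interpolation=2)
cv2.imwrite("pics/a.png",A[:,:,::-1])
B=cv2.resize(s["color"][190:280,260:370],(660,540),interpolation=2);cv2.imwrite("pics/b.png",B[:,:,::-1])
E
```

```text
[206 207  12  13  75] [211.61333333 212.26666667]
[344 202  12  20 126] [348.96031746 212.43650794]
handle (array([0.5232155 , 0.14546554, 0.13410568]), np.float64(0.0021645316097919955)) [0.51724439 0.14278895 0.165     ]
flange ((279.0767517089844, 198.98568725585938), (26.044843673706055, 50.21712112426758), 176.33154296875) [ 0.5752774  -0.00474789  0.012     ] [0.06282775 0.12113833]
```

View pics/a.png

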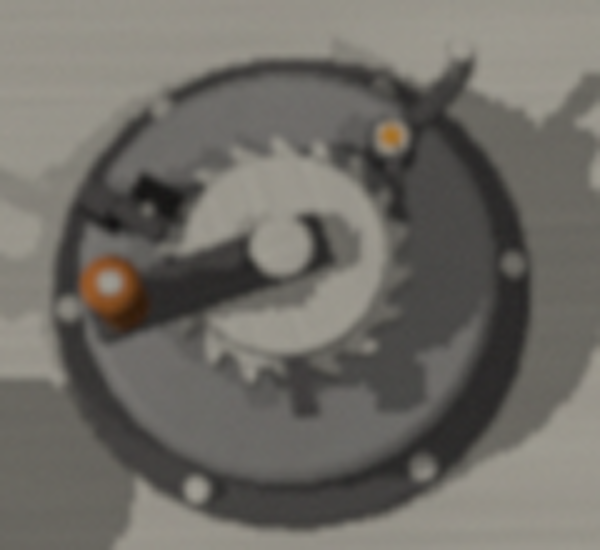

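```bash
python3 - <<'E'
from h import *
t,s=cam("top"),cam("scene")
c=plane(t,(248.2,212.2),.014)[:2];h=plane(t,(190+110/5,155+282/5),.165)[:2];p=plane(t,(282,165.4),.102)[:2];hub=plane(t,(246.3,204),.112)[:2]
print(c,hub,h,p)
for n,q,a0 in(("handle",h,np.pi/2),("pin",p,np.arctan2(-108,65))):
    v=q-c;print(n,np.linalg.norm(v),np.arctan2(v[1],v[0])-a0)
for P in([*c,.112],[*h,.165],[*p,.102]): print(proj(s,P)-[260,190])
E
```

```text
[0.54314257 0.07150732] [0.54435319 0.07139907] [0.51910431 0.14197718] [ 0.63563462 -0.01111419]
handle 0.0744569622014464 0.3287367245092683
pin 0.12402053613993246 0.2999251451537539
[57.29547719 21.48811831]
[90.63574255 11.51138227]
[ 7.83491425 33.49670599]
```

View pics/b.png

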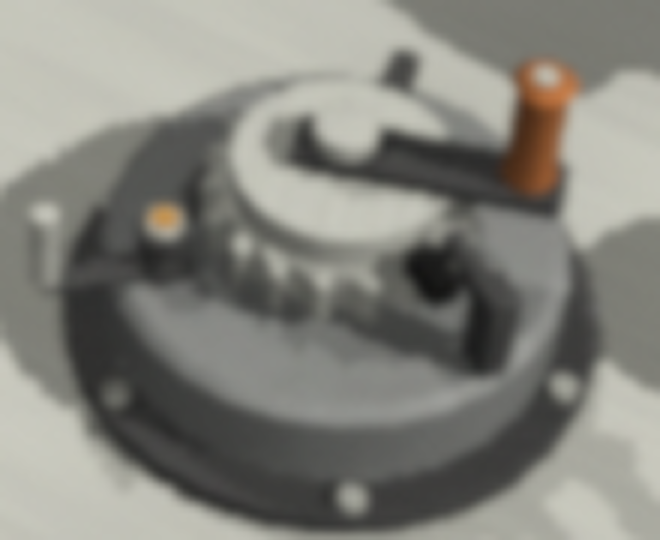

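The scene-view crop agrees with the model: hub (344,129), handle (544,69) and pin (47,201) all match their projections to within a few pixels. That puts the drive centre at (0.5435, 0.0715) with yaw of about 0.31. The pin is near (0.637, -0.011).

>>> move_arm:
  plan: [23.5,-36,0,0,0,0,45,23.5,-36,0,0,0,0,45,23.5,-36,0,0,0,0,45,23.5,-36,0,0,0,0,45,23.5,-36,0,0,0,0,45,23.5,-36,0,0,0,0,45,23.5,-36,0,0,0,0,45,23.5,-36,0,0,0,0,45,23.5,-36,0,0,0,0,45,23.5,-36,0,0,0,0,45,23.5,-36,0,0,0,0,45,23.5,-36,0,0,0,0,45]
  newtons: 30

```text
time: 1.55
eef_pos: [0.4968, 0.2066, 0.2316]
tcp_rot: [0.161, 0.987, 0.0, 0.0]
contact_force: [0.7, -0.5, 0.3]
opening: 0.526
finger_force: 0.0
```

>>> move_arm:
  plan: [23.5,-36,-5,0,0,0,45,23.5,-36,-5,0,0,0,45,23.5,-36,-10,0,0,0,45,23.5,-36,-10,0,0,0,45,23.5,-36,-10,0,0,0,45,23.5,-36,-10,0,0,0,45,0,-3,0,0,0,0,45,0,0,0,0,0,0,45]

```text
time: 2.35
eef_pos: [0.637, -0.0118, 0.1807]
tcp_rot: [0.162, 0.987, 0.0, -0.001]
contact_force: [0.3, -0.8, -0.7]
opening: 0.529
finger_force: 0.0
```

```bash
python3 - <<'E'
from h import *
w=cam("wrist");cv2.imwrite("pics/w1.png",w["color"][:,:,::-1])
s=ctrl.get_state();print(s["time"],s["eef_pos"],R.from_quat(s["tcp_rot"]).as_matrix()[:,1])
print("pin",proj(w,[.637,-.011,.102]),"handle",proj(w,[.5195,.142,.165]))
E
```

```text
2.4 [ 0.6368028  -0.01071437  0.18119196] [3.17838072e-01 9.48144944e-01 3.53094679e-04]
pin [274.89991407 215.58503063] handle [ 548.83782872 -120.18655253]
```

View pics/w1.png

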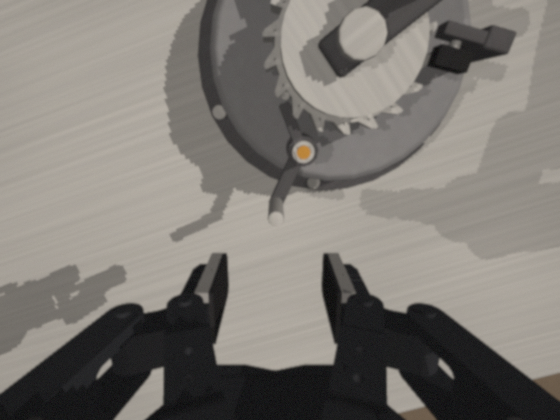

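The pin top is at (276,218) against a predicted (275,216), within about 2 mm. The brass pivot is at (303,152) and the buffer block at (450,60). Descending to grip the pin.

>>> move_arm:
  plan: [0,0,-22,0,0,0,45,0,0,-22,0,0,0,45,0,0,-22,0,0,0,45,0,0,-22,0,0,0,45,0,0,-22,0,0,0,40,0,0,0,0,0,0,20,0,0,0,0,0,0,10,0,0,0,0,0,0,8,0,0,0,0,0,0,8,0,0,0,0,0,0,8]
  newtons: 25

```text
time: 3.4
eef_pos: [0.6368, -0.0098, 0.072]
tcp_rot: [0.161, 0.987, 0.001, -0.0]
contact_force: [-1.6, 4.0, -0.6]
opening: 0.128
finger_force: 26.2
```

```bash
python3 - <<'E'
import numpy as np
y=.31;Rm=np.array([[np.cos(y),-np.sin(y)],[np.sin(y),np.cos(y)]]);
a0=np.arctan2(-43,25);p=[Rm@(50*np.array([np.cos(a0+a),np.sin(a0+a)])) for a in np.linspace(0,.92,11)]
print(np.round(np.diff(p,axis=0),1).tolist())
E
```

```text
[[2.9, 3.6], [2.6, 3.8], [2.2, 4.0], [1.8, 4.2], [1.4, 4.4], [1.0, 4.5], [0.6, 4.6], [0.2, 4.6], [-0.2, 4.6], [-0.6, 4.6]]
```

>>> move_arm:
  plan: [2.9,3.6,0,0,0,0,8,2.6,3.8,0,0,0,0,8,2.2,4.0,0,0,0,0,8,1.8,4.2,0,0,0,0,8,1.4,4.4,0,0,0,0,8,1.0,4.5,0,0,0,0,8,0.6,4.6,0,0,0,0,8,0.2,4.6,0,0,0,0,8]

```text
time: 4.2
eef_pos: [0.652, 0.0199, 0.0721]
tcp_rot: [0.16, 0.987, -0.002, 0.003]
contact_force: [3.4, -6.2, -5.6]
opening: 0.131
finger_force: 25.8
```

>>> move_arm:
  plan: [-0.2,4.6,0,0,0,0,8,0,0,0,0,0,0,8]

```text
time: 4.4
eef_pos: [0.6517, 0.0254, 0.0722]
tcp_rot: [0.16, 0.987, -0.002, 0.003]
contact_force: [3.4, -4.1, -4.8]
opening: 0.131
finger_force: 25.8
```

>>> move_arm:
  plan: [-0.3,3,0,0,0,0,8,-0.3,2,0,0,0,0,8,0,0,0,0,0,0,8]

```text
time: 4.7
eef_pos: [0.6513, 0.0297, 0.0723]
tcp_rot: [0.16, 0.987, -0.002, 0.003]
contact_force: [4.0, -5.7, -5.3]
opening: 0.129
finger_force: 25.8
```

>>> move_arm:
  plan: [-0.3,2,0,0,0,0,8,0,0,0,0,0,0,8]

```text
time: 4.9
eef_pos: [0.6513, 0.0298, 0.0723]
tcp_rot: [0.16, 0.987, -0.004, 0.004]
contact_force: [4.2, -11.1, -6.0]
opening: 0.13
finger_force: 25.8
```

The lever is against its stop: the force rises with no further motion. Releasing and moving above the handle, turned toward the tangent.

>>> move_arm:
  plan: [0,-2,0,0,0,0,20,0,0,0,0,0,0,30,0,0,25,0,0,0,30,0,0,40,0,0,0,40,0,0,40,0,0,0,55,0,0,30,0,0,0,55,-26,23,0,0,0,-7.1,55,-26,23,0,0,0,-7.1,55,-26,23,0,0,0,-7.1,55,-26,23,0,0,0,-7.1,55,-27,23,0,0,0,-7.1,55,0,0,0,0,0,0,55]

```text
time: 6.1
eef_pos: [0.5151, 0.1502, 0.207]
tcp_rot: [0.453, 0.892, 0.001, -0.0]
contact_force: [0.6, 0.1, 0.1]
opening: 0.646
finger_force: 0.0
```

```bash
python3 - <<'E'
from h import *
w=cam("wrist")
s=ctrl.get_state();print(s["time"],s["eef_pos"],R.from_quat(s["tcp_rot"]).as_matrix()[:,1])
h=cv2.cvtColor(w["color"],cv2.COLOR_RGB2HSV);m=((h[...,0]<16)&(h[...,1]>120)&(h[...,2]>50)).astype(np.uint8)
n,l,st,c=cv2.connectedComponentsWithStats(m)
for i in range(1,n):
    if st[i,4]>60: print(st[i],c[i])
print("handle",proj(w,[.520,.1428,.165]),proj(w,[.520,.1428,.112]))
cv2.imwrite("pics/w2.png",w["color"][:,:,::-1])
E
```

```text
6.15 [0.5167784  0.148977   0.20726975] [0.80665243 0.5910238  0.00165175]
[426   0  54  53 998] [457.22044088  23.36873747]
[ 255  208   41   59 1486] [274.25841184 236.32368775]
handle [273.26226515 248.4849661 ] [273.46215398 220.30539299]
```

View pics/w2.png

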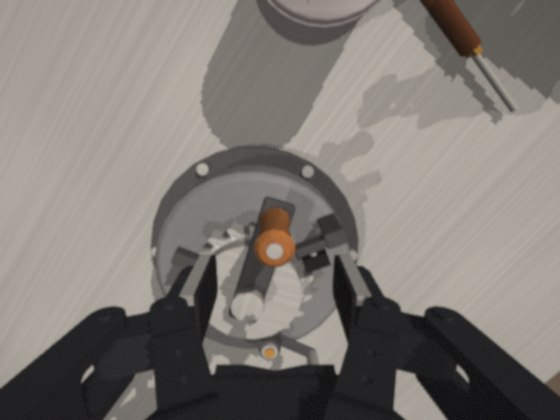

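The handle top is at (275,250) against a predicted (273,248.5), so its position (0.520, 0.143) is confirmed. Descending.

>>> move_arm:
  plan: [0,-4,0,0,0,0,55,0,0,0,0,0,0,55,0,0,0,0,0,0,55]

```text
time: 6.45
eef_pos: [0.5185, 0.1426, 0.2065]
tcp_rot: [0.454, 0.891, 0.0, 0.0]
contact_force: [0.6, 0.3, 0.1]
opening: 0.646
finger_force: 0.0
```

>>> move_arm:
  plan: [1.5,0,-21,0,0,0,55,0,0,-21,0,0,0,55,0,0,-21,0,0,0,55,0,0,-21,0,0,0,45,0,0,0,0,0,0,30,0,0,0,0,0,0,15,0,0,0,0,0,0,15,0,0,0,0,0,0,15,0,0,0,0,0,0,15]
  newtons: 50

```text
time: 7.35
eef_pos: [0.5191, 0.1431, 0.1216]
tcp_rot: [0.454, 0.891, -0.0, 0.0]
contact_force: [3.9, -0.2, -12.7]
opening: 0.239
finger_force: 49.3
```

>>> move_arm:
  plan: [1.4,0.5,0,0,0,0,15,1.4,0.5,0,0,0,0,15,1.4,0.4,0,0,0,0,15,1.4,0.4,0,0,0,0,15,0,0,0,0,0,0,15]

```text
time: 7.85
eef_pos: [0.5218, 0.144, 0.1215]
tcp_rot: [0.454, 0.891, -0.004, -0.003]
contact_force: [-7.8, -5.8, -5.4]
opening: 0.237
finger_force: 50.1
```

>>> move_arm:
  plan: [1.4,0.4,0,0,0,0,15,1.4,0.3,0,0,0,0,15,0,0,0,0,0,0,15]

```text
time: 8.15
eef_pos: [0.5243, 0.1447, 0.1216]
tcp_rot: [0.454, 0.891, -0.004, -0.004]
contact_force: [-7.1, -6.0, -5.1]
opening: 0.236
finger_force: 50.2
```

```bash
python3 - <<'E'
from h import *
w=cam("wrist");s=cam("scene")
cv2.imwrite("pics/w3.png",np.hstack([cv2.resize(s["color"][190:280,260:370],(440,360),interpolation=2),cv2.resize(w["color"][100:,100:400],(257,360))[:, :]])[:,:,::-1])
print(ctrl.get_state()["eef_pos"],ctrl.get_state()["contact_force"])
E
```

```text
[0.52427256 0.14474744 0.12154524] [-7.29871012 -4.95932551 -4.51205584]
```

View pics/w3.png

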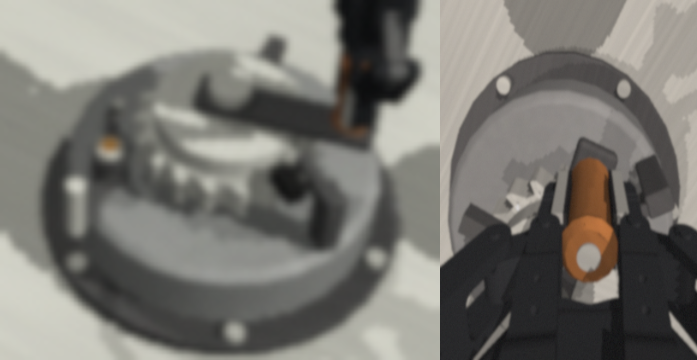

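The lever is off (pin beside the pivot at (75,205)), and the handle has moved about 5.4 mm with the load in hand. The pawl is too blurred to judge. I'll wind on another 5 mm for margin, then ease back while watching whether the load stays in hand past zero.

>>> move_arm:
  plan: [1.5,0.3,0,0,0,0,15,1.5,0.2,0,0,0,0,15,1.5,0.2,0,0,0,0,15,0,0,0,0,0,0,15,0,0,0,0,0,0,15]

```text
time: 8.75
eef_pos: [0.5286, 0.1458, 0.1216]
tcp_rot: [0.454, 0.891, -0.004, -0.004]
contact_force: [-6.9, -5.1, -4.5]
opening: 0.243
finger_force: 50.2
```

```bash
cat >arc.py <<'E'
import sys,numpy as np
from plant import ctrl
# from measured TCP angle, steps of n mm along arc r=75 about C
C=np.array([.5435,.0715]);s=ctrl.get_state();p=s["eef_pos"][:2]-C
a=np.arctan2(p[1],p[0]);crank=(a-np.pi/2-.31)%(2*np.pi);crank=crank-2*np.pi if crank>5 else crank
u=p/np.linalg.norm(p);t=np.array([-u[1],u[0]]);f=s["contact_force"][:2]
print("t",s["time"],"crank",round(crank,3),"r",np.linalg.norm(p),"Frad",f@u,"Ftan",f@t,"Fz",s["contact_force"][2], "open",s["opening"]*85.4,"yline",np.degrees(2*np.arctan2(s["tcp_rot"][1],s["tcp_rot"][0]))-90, "tan",np.degrees(a)%360-90)
step=float(sys.argv[1]);n=int(sys.argv[2])
A=a+np.arange(n+1)*step/75;q=75*np.c_[np.cos(A),np.sin(A)];print(np.round(np.diff(q,axis=0),1).tolist())
E
python3 arc.py 6 12
```

```text
t 8.75 crank -0.112 r 0.07573884692719406 Frad -3.614760748630982 Ftan 7.724807633943441 Fz -4.474943832338722 open 20.767320009309948 yline 36.053446061157445 tan 11.351144203139455
[[-5.8, -1.4], [-5.7, -1.9], [-5.5, -2.3], [-5.3, -2.8], [-5.1, -3.2], [-4.8, -3.6], [-4.5, -3.9], [-4.2, -4.3], [-3.8, -4.6], [-3.4, -4.9], [-3.0, -5.2], [-2.6, -5.4]]
```

>>> move_arm:
  plan: [-2.9,-0.8,0,0,0,0,15,-2.9,-0.9,0,0,0,0,15,-2.8,-1.0,0,0,0,0,15,-2.7,-1.2,0,0,0,0,15,-2.6,-1.4,0,0,0,0,15]

```text
time: 9.25
eef_pos: [0.5144, 0.1413, 0.1215]
tcp_rot: [0.454, 0.891, -0.003, -0.005]
contact_force: [-7.7, -0.6, -5.4]
opening: 0.234
finger_force: 50.2
```

```bash
python3 arc.py 5 12
```

```text
t 9.25 crank 0.085 r 0.07559167542931858 Frad 2.429135236999194 Ftan 7.332062608071452 Fz -5.386092643310104 open 19.998800598608536 yline 36.024499675541065 tan 22.643096023176525
[[-4.5, -2.1], [-4.4, -2.4], [-4.2, -2.7], [-4.0, -2.9], [-3.8, -3.2], [-3.6, -3.5], [-3.4, -3.7], [-3.1, -3.9], [-2.9, -4.1], [-2.6, -4.3], [-2.3, -4.4], [-2.0, -4.6]]
```

The load is still in hand past zero, so the pawl is clear. Easing on.

>>> move_arm:
  plan: [-4.5,-2.1,0,0,0,0,15,-4.4,-2.4,0,0,0,0,15,-4.2,-2.7,0,0,0,0,15,-4.0,-2.9,0,0,0,0,15,-3.8,-3.2,0,0,0,0,15,-3.6,-3.5,0,0,0,0,15,-3.4,-3.7,0,0,0,0,15,-3.1,-3.9,0,0,0,0,15,-2.9,-4.1,0,0,0,0,15,-2.6,-4.3,0,0,0,0,15,-2.3,-4.4,0,0,0,0,15,-2.0,-4.6,0,0,0,0,15]

```text
time: 10.45
eef_pos: [0.4736, 0.099, 0.1216]
tcp_rot: [0.453, 0.891, -0.003, -0.004]
contact_force: [-8.3, -3.8, -6.1]
opening: 0.237
finger_force: 50.1
```

```bash
python3 arc.py 6 12
```

```text
t 10.45 crank 0.885 r 0.07507905911510047 Frad 6.276548409862988 Ftan 6.608071144660363 Fz -6.064446582977228 open 20.239469641457912 yline 36.06721270883733 tan 68.49528504833481
[[-2.0, -5.7], [-1.5, -5.8], [-1.0, -5.9], [-0.6, -6.0], [-0.1, -6.0], [0.4, -6.0], [0.9, -5.9], [1.3, -5.8], [1.8, -5.7], [2.3, -5.6], [2.7, -5.4], [3.1, -5.1]]
```

>>> move_arm:
  plan: [-2.0,-5.7,0,0,0,0,15,-1.5,-5.8,0,0,0,0,15,-1.0,-5.9,0,0,0,0,15,-0.6,-6.0,0,0,0,0,15,-0.1,-6.0,0,0,0,0,15,0.4,-6.0,0,0,0,0,15,0.9,-5.9,0,0,0,0,15,1.3,-5.8,0,0,0,0,15,1.8,-5.7,0,0,0,0,15,2.3,-5.6,0,0,0,0,15,2.7,-5.4,0,0,0,0,15,3.1,-5.1,0,0,0,0,15]

```text
time: 11.65
eef_pos: [0.4826, 0.0287, 0.1216]
tcp_rot: [0.453, 0.891, -0.003, -0.002]
contact_force: [-2.7, -8.2, -10.5]
opening: 0.235
finger_force: 49.7
```

```bash
python3 arc.py 5 12
```

```text
t 11.65 crank 1.874 r 0.07439851470030603 Frad 6.8894098415062786 Ftan 5.17355237108294 Fz -10.517247521818176 open 20.043514822242265 yline 36.08165343613294 tan 125.11778493871299
[[3.0, -4.0], [3.3, -3.8], [3.5, -3.6], [3.7, -3.3], [4.0, -3.1], [4.2, -2.8], [4.3, -2.5], [4.5, -2.2], [4.6, -1.9], [4.7, -1.6], [4.8, -1.3], [4.9, -1.0]]
```

>>> move_arm:
  plan: [3.0,-4.0,0,0,0,-3,15,3.3,-3.8,0,0,0,-3,15,3.5,-3.6,0,0,0,-3,15,3.7,-3.3,0,0,0,-3,15,4.0,-3.1,0,0,0,-3,15,4.2,-2.8,0,0,0,-3,15,4.3,-2.5,0,0,0,-3,15,4.5,-2.2,0,0,0,-3,15,4.6,-1.9,0,0,0,-3,15,4.7,-1.6,0,0,0,-3,15,4.8,-1.3,0,0,0,-2,15,4.9,-1.0,0,0,0,-2,15]

```text
time: 12.85
eef_pos: [0.5343, -0.0018, 0.1217]
tcp_rot: [0.695, 0.719, -0.001, 0.001]
contact_force: [2.6, -5.2, -12.9]
opening: 0.238
finger_force: 49.5
```

```bash
python3 arc.py 4 12; python3 -c "
from plant import ctrl;print(ctrl.get_state()['qpos'])"
```

```text
t 12.85 crank 2.707 r 0.07389796287900682 Frad 4.817782883143218 Ftan 3.2383463374273216 Fz -12.918217982299527 open 20.35657526518939 yline 1.9357893623448916 tan 172.83795961685234
[[4.0, -0.4], [4.0, -0.2], [4.0, 0.0], [4.0, 0.2], [4.0, 0.5], [3.9, 0.7], [3.9, 0.9], [3.8, 1.1], [3.8, 1.3], [3.7, 1.5], [3.6, 1.7], [3.5, 1.9]]
[-0.1921776   0.09746445  2.00961041 -0.00299061  1.03417699 -0.22443504]
```

>>> move_arm:
  plan: [4.0,-0.4,0,0,0,2,15,4.0,-0.2,0,0,0,3,15,4.0,0,0,0,0,3,15,4.0,0.2,0,0,0,3,15,0,0,0,0,0,0,15]

```text
time: 13.35
eef_pos: [0.551, -0.0022, 0.1216]
tcp_rot: [0.622, 0.783, -0.001, 0.001]
contact_force: [5.3, -6.0, -14.6]
opening: 0.237
finger_force: 49.7
```

>>> move_arm:
  plan: [0,0,0,0,0,0,20,0,0,0,0,0,0,21,0,0,0,0,0,0,22,0,0,0,0,0,0,23,0,0,0,0,0,0,24,0,0,0,0,0,0,25,0,0,0,0,0,0,26,0,0,0,0,0,0,27,0,0,0,0,0,0,28,0,0,0,0,0,0,29,0,0,0,0,0,0,30,0,0,0,0,0,0,30]

```text
time: 14.55
eef_pos: [0.5498, -0.0008, 0.1219]
tcp_rot: [0.623, 0.783, -0.0, -0.0]
contact_force: [2.9, -1.1, -15.5]
opening: 0.349
finger_force: 8.1
```

```bash
python3 arc.py 3 12; python3 -c "
from plant import ctrl;s=ctrl.get_state();print(s['finger_force'],s['contact_force'])"
```

```text
t 14.55 crank 2.919 r 0.07257791807537728 Frad 1.3195247069158444 Ftan 2.754330970393655 Fz -15.548103060282546 open 29.773853914976044 yline 13.001423258515146 tan 185.0049700702515
[[3.0, 0.3], [3.0, 0.4], [2.9, 0.6], [2.9, 0.7], [2.9, 0.8], [2.9, 0.9], [2.8, 1.0], [2.8, 1.1], [2.7, 1.2], [2.7, 1.4], [2.6, 1.5], [2.6, 1.6]]
8.108321204781532 [  2.85894726  -1.07419976 -15.54810306]
```

Fz reads −15 N, probably the pad edge bearing up under the bead. Lowering 3 mm to relieve it.

>>> move_arm:
  plan: [0,0,-1.5,0,0,0,30,0,0,-1.5,0,0,0,30,0,0,0,0,0,0,30]

```text
time: 14.85
eef_pos: [0.5521, -0.001, 0.1214]
tcp_rot: [0.623, 0.783, 0.001, 0.002]
contact_force: [3.9, -0.6, -5.5]
opening: 0.347
finger_force: 5.9
```

```bash
python3 - <<'E'
from h import *
s=ctrl.get_state();print(s["eef_pos"],s["contact_force"],s["finger_force"])
w=cam("wrist");a=cam("scene")
cv2.imwrite("pics/w4.png",np.hstack([cv2.resize(a["color"][170:290,240:380],(420,360),interpolation=2),cv2.resize(w["color"][60:,100:450],(350,360))])[:,:,::-1])
E
```

```text
[ 0.55207656 -0.0010358   0.12143141] [ 3.89598496 -0.62793202 -5.492851  ] 5.904329717159271
```

View pics/w4.png

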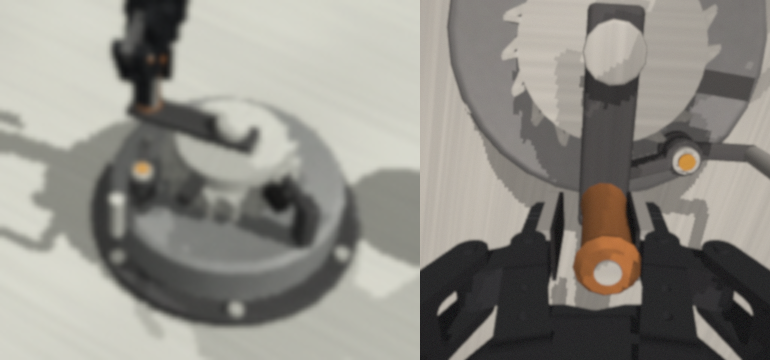

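The wrist view shows the handle leaning on the leading (right) finger with slack on the trailing side, and the scene view shows the crank swung to the lever side. I'll carry on with a widening cage, so the trailing finger cannot crush the buffer.

>>> move_arm:
  plan: [2.0,-0.1,-1,0,0,1.5,31,2.0,-0.1,-1,0,0,1.5,32,2.0,0.0,0,0,0,1.5,33,2.0,0.2,0,0,0,1.5,34,2.0,0.3,0,0,0,1.5,35,1.9,0.4,0,0,0,1.5,36,1.9,0.5,0,0,0,1.5,37,1.9,0.6,0,0,0,1.5,38,1.9,0.6,0,0,0,1.5,39,1.9,0.7,0,0,0,1.5,40]

```text
time: 15.95
eef_pos: [0.5695, 0.0024, 0.1169]
tcp_rot: [0.514, 0.858, -0.0, -0.0]
contact_force: [2.9, 1.9, 0.9]
opening: 0.469
finger_force: 1.3
```

```bash
python3 arc.py 2 10; python3 - <<'E'
from h import *
s=ctrl.get_state();print(s["eef_pos"],s["contact_force"],s["finger_force"])
E
```

```text
t 15.95 crank 3.191 r 0.0738393262552364 Frad -0.7445179476364854 Ftan 3.3589953289182626 Fz 0.9401161797450389 open 40.015449077102204 yline 28.13092356947986 tan 200.58387526546676
[[1.9, 0.7], [1.8, 0.8], [1.8, 0.8], [1.8, 0.9], [1.8, 0.9], [1.7, 1.0], [1.7, 1.0], [1.7, 1.1], [1.7, 1.1], [1.6, 1.1]]
[0.5694603  0.00237469 0.11691184] [2.88279581 1.87793635 0.94011618] 1.315889060497284
```

>>> move_arm:
  plan: [1.9,0.7,0.5,0,0,1.9,41,1.8,0.8,0.5,0,0,1.9,42,1.8,0.8,0,0,0,1.9,43,1.8,0.9,0,0,0,1.9,44,1.8,0.9,0,0,0,1.9,45,0,0,0,0,0,0,45]

```text
time: 16.55
eef_pos: [0.5779, 0.0068, 0.1171]
tcp_rot: [0.442, 0.897, -0.0, -0.001]
contact_force: [3.3, 2.4, -1.9]
opening: 0.526
finger_force: 1.6
```

```bash
python3 arc.py 2 10; python3 - <<'E'
from h import *
s=ctrl.get_state();print(s["eef_pos"],s["contact_force"],s["finger_force"])
E
```

```text
t 16.55 crank 3.321 r 0.0732975378402293 Frad -0.6091250769013077 Ftan 4.0409465227933 Fz -1.8915220373473127 open 44.93572739045229 yline 37.562524959675514 tan 208.02037909741892
[[1.8, 1.0], [1.7, 1.0], [1.7, 1.1], [1.7, 1.1], [1.6, 1.1], [1.6, 1.2], [1.6, 1.2], [1.5, 1.3], [1.5, 1.3], [1.5, 1.4]]
[0.57793413 0.00679436 0.11705138] [ 3.28111083  2.43610219 -1.89152204] 1.6212187707424164
```

>>> move_arm:
  plan: [1.8,1.0,0,0,0,1.5,45,1.7,1.0,0,0,0,1.5,45,1.7,1.1,0,0,0,1.5,45,1.7,1.1,0,0,0,1.5,45,1.6,1.1,0,0,0,1.5,45,0,0,0,0,0,0,45]

```text
time: 17.15
eef_pos: [0.5876, 0.0118, 0.1184]
tcp_rot: [0.382, 0.924, 0.0, 0.0]
contact_force: [3.2, 0.8, -0.8]
opening: 0.525
finger_force: 1.5
```

```bash
python3 arc.py 2 10; python3 - <<'E'
from h import *
s=ctrl.get_state();print(s["eef_pos"],s["contact_force"],s["finger_force"])
E
```

```text
t 17.15 crank 3.468 r 0.07417580882734431 Frad 1.2483626315949072 Ftan 3.0131657586297975 Fz -0.8276813888314389 open 44.84444241519905 yline 45.05708766044114 tan 216.46202958889876
[[1.6, 1.2], [1.6, 1.3], [1.5, 1.3], [1.5, 1.3], [1.5, 1.4], [1.4, 1.4], [1.4, 1.4], [1.3, 1.5], [1.3, 1.5], [1.3, 1.6]]
[0.58758194 0.01184404 0.11841476] [ 3.16523055  0.78669733 -0.82768139] 1.4854444563388824
```

Handle at about 3.63 and still loaded (3 N). Continuing.

>>> move_arm:
  plan: [1.6,1.2,0,0,0,1.5,45,1.6,1.3,0,0,0,1.5,45,1.5,1.3,0,0,0,1.5,45,1.5,1.3,0,0,0,1.5,45,0,0,0,0,0,0,45]

```text
time: 17.65
eef_pos: [0.5937, 0.017, 0.1184]
tcp_rot: [0.333, 0.943, 0.0, 0.0]
contact_force: [1.1, 1.6, -0.2]
opening: 0.526
finger_force: 1.4
```

```bash
python3 arc.py 2 6; python3 - <<'E'
from h import *
s=ctrl.get_state();print(s["contact_force"],s["finger_force"])
w=cam("wrist");h=cv2.cvtColor(w["color"],cv2.COLOR_RGB2HSV);m=((h[...,0]<16)&(h[...,1]>120)&(h[...,2]>50)).astype(np.uint8)
n,l,st,c=cv2.connectedComponentsWithStats(m);i=1+np.argmax(st[1:,4]);print(st[i])
cv2.imwrite("pics/w5.png",w["color"][:,:,::-1])
E
```

```text
t 17.65 crank 3.576 r 0.07412045317622475 Frad -0.39553340969903383 Ftan 1.9255684160209228 Fz -0.24747992741885116 open 44.948666097456886 yline 51.05878724829145 tan 222.6770715852292
[[1.5, 1.4], [1.4, 1.4], [1.4, 1.5], [1.3, 1.5], [1.3, 1.5], [1.3, 1.6]]
[ 1.14753233  1.59606703 -0.24747993] 1.3851561024785042
[ 274  246   69  113 4908]
```

>>> move_arm:
  plan: [1.5,1.4,0,0,0,1.5,45,1.4,1.4,0,0,0,1.5,45,0,0,0,0,0,0,45]

```text
time: 18.0
eef_pos: [0.5966, 0.0197, 0.1183]
tcp_rot: [0.309, 0.951, 0.0, 0.0]
contact_force: [0.9, 2.7, -0.9]
opening: 0.525
finger_force: 1.3
```

>>> move_arm:
  plan: [1.4,1.5,0,0,0,1.5,45,1.3,1.5,0,0,0,1.5,45,0,0,0,0,0,0,45]

```text
time: 18.3
eef_pos: [0.5993, 0.0228, 0.1183]
tcp_rot: [0.284, 0.959, 0.0, 0.0]
contact_force: [0.9, 2.3, -1.1]
opening: 0.528
finger_force: 1.3
```

```bash
python3 arc.py 2 6; python3 - <<'E'
from h import *
s=ctrl.get_state();print(s["contact_force"],s["finger_force"])
w=cam("wrist");h=cv2.cvtColor(w["color"],cv2.COLOR_RGB2HSV);m=((h[...,0]<16)&(h[...,1]>120)&(h[...,2]>50)).astype(np.uint8)
n,l,st,c=cv2.connectedComponentsWithStats(m);i=1+np.argmax(st[1:,4]);print(st[i])
cv2.imwrite("pics/w6.png",w["color"][:,:,::-1])
E
```

```text
t 18.3 crank 3.684 r 0.07404265939415633 Frad -0.8638832761310972 Ftan 2.2810407231601455 Fz -1.1265620252384805 open 45.08965197640515 yline 57.059275392717694 tan 228.84833674406116
[[1.3, 1.5], [1.3, 1.6], [1.2, 1.6], [1.2, 1.6], [1.1, 1.7], [1.1, 1.7]]
[ 0.85057055  2.28603824 -1.12656203] 1.2803389504551888
[ 274  246   69  113 4919]
```

View pics/w6.png

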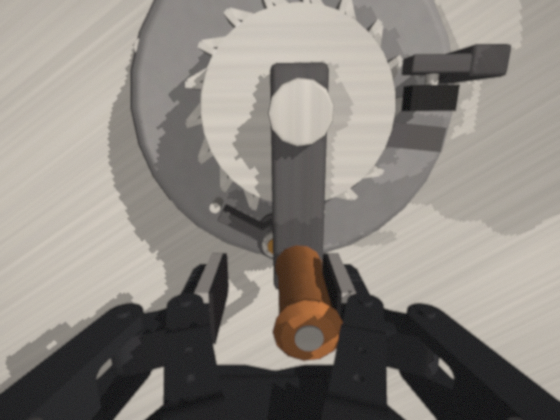

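The handle is still on the leading (right) pad, with its top at (308,338); the buffer block is at (430,97). I'll continue in small steps and compute the crank angle from the image.

>>> move_arm:
  plan: [1.3,1.5,0,0,0,1.5,45,1.3,1.6,0,0,0,1.5,45,0,0,0,0,0,0,45]

```text
time: 18.65
eef_pos: [0.6019, 0.0259, 0.1183]
tcp_rot: [0.258, 0.966, 0.0, 0.0]
contact_force: [0.1, 2.1, -1.1]
opening: 0.523
finger_force: 1.2
```

```bash
cat >hd.py <<'E'
from h import *
s=ctrl.get_state();print(s["time"],s["contact_force"],s["finger_force"])
w=cam("wrist");h=cv2.cvtColor(w["color"],cv2.COLOR_RGB2HSV);m=((h[...,0]<16)&(h[...,1]>120)&(h[...,2]>50)).astype(np.uint8)
n,l,st,c=cv2.connectedComponentsWithStats(m);i=1+np.argmax(st[1:,4]);x,y,W,H,A=st[i]
q=(x+W/2,y+H-W/2+3);P=plane(w,q,.163)[:2]-[.5435,.0715];print(st[i],np.linalg.norm(P),(np.arctan2(P[1],P[0])-np.pi/2-.31)%(2*np.pi))
E
python3 hd.py;python3 arc.py 2 6
```

```text
18.65 [ 0.06847452  2.06208224 -1.10512672] 1.233113519847393
[ 274  246   69  113 4912] 0.07433439578538545 3.910777488617833
t 18.7 crank 3.739 r 0.07405879483135328 Frad 0.3202636624600175 Ftan 3.6624767969343064 Fz 0.18068062098533577 open 44.79995189394596 yline 60.02390306703717 tan 231.96229480075095
[[1.2, 1.6], [1.2, 1.6], [1.1, 1.7], [1.1, 1.7], [1.0, 1.7], [1.0, 1.7]]
```

The handle is still following. Comparing w4 with w6, the dark bar right of the wheel at about (415,135) turns with the crank, so it is the lug. It sits just short of the buffer block at (430,97), so contact should come within a few millimetres.

>>> move_arm:
  plan: [1.2,1.6,0,0,0,1.5,45,1.2,1.6,0,0,0,1.5,45,0,0,0,0,0,0,45]

```text
time: 19.0
eef_pos: [0.6042, 0.029, 0.1183]
tcp_rot: [0.233, 0.972, 0.0, 0.0]
contact_force: [1.0, 2.2, -0.2]
opening: 0.53
finger_force: 1.1
```

```bash
python3 hd.py;python3 arc.py 2 6
```

```text
19.0 [ 1.02199534  2.17258279 -0.16388359] 1.0510041564702988
[ 274  246   69  113 4905] 0.07439423254411745 3.964431927454204
t 19.05 crank 3.792 r 0.07406202148249388 Frad -0.3857216104794582 Ftan 2.2827595902806768 Fz -2.010634808123008 open 44.845523100924424 yline 63.02487334452093 tan 235.00096585477445
[[1.1, 1.7], [1.1, 1.7], [1.0, 1.7], [1.0, 1.7], [0.9, 1.8], [0.9, 1.8]]
```

>>> move_arm:
  plan: [1.1,1.7,0,0,0,1.5,45,1.1,1.7,0,0,0,1.5,45,1.0,1.7,0,0,0,1.5,45,1.0,1.7,0,0,0,1.5,45,0,0,0,0,0,0,45]

```text
time: 19.55
eef_pos: [0.6084, 0.0358, 0.1184]
tcp_rot: [0.182, 0.983, -0.0, 0.0]
contact_force: [-0.7, 0.8, 0.5]
opening: 0.529
finger_force: 0.0
```

```bash
python3 hd.py;python3 arc.py 2 6
```

```text
19.55 [-0.65690701  0.8485627   0.52891285] 0.0
[ 253  245   68  113 4768] 0.07444259558345843 3.9674042822494617
t 19.6 crank 3.898 r 0.07406843623540935 Frad 0.33030860316281146 Ftan 0.2501889901532828 Fz 0.2360881944794759 open 45.08000280572341 yline 69.02607854671584 tan 241.07818187564249
[[0.9, 1.8], [0.9, 1.8], [0.8, 1.8], [0.8, 1.8], [0.8, 1.9], [0.7, 1.9]]
```

Landed: the force is zero and the handle has stayed put at 3.967, clear of both pads. Lifting straight off.

>>> move_arm:
  plan: [0,0,5,0,0,0,47,0,0,15,0,0,0,47,0,0,25,0,0,0,47,0,0,30,0,0,0,47,0,0,30,0,0,0,47,0,0,30,0,0,0,47,-20,0,30,0,0,0,47,-20,0,20,0,0,0,47,0,0,0,0,0,0,47,0,0,0,0,0,0,47]

```text
time: 20.6
eef_pos: [0.5685, 0.0356, 0.3047]
tcp_rot: [0.182, 0.983, 0.0, 0.001]
contact_force: [0.2, 1.0, -0.2]
opening: 0.55
finger_force: 0.0
```

```bash
python3 - <<'E'
from h import *
w=cam("wrist");cv2.imwrite("pics/w7.png",w["color"][:,:,::-1]);print(proj(w,[.5435,.0715,.11]))
E
```

```text
[297.81807946 146.00142769]
```

View pics/w7.png

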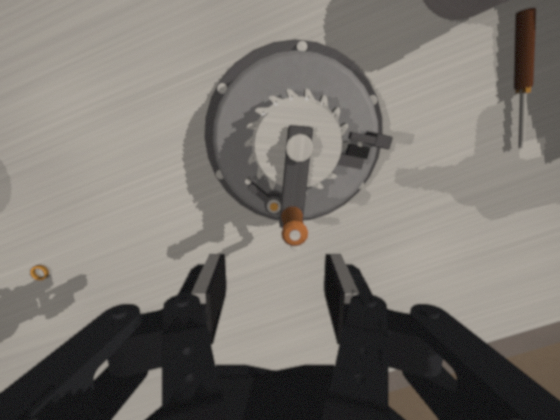

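The crank is at rest with the handle at (295,233). The lug is against the buffer at (357,150), the lever pin is over at off at (248,183), and the gripper is free.

```bash
python3 -c "
from plant import order;print(order.sign_off())"
```

```text
the job is handed in; nothing more can be done
None
```

I threw the lever to off, wound the crank on about 0.13 rad, eased it back onto its rubber stop and let go at about 20.6 s; the job is handed in, but sign-off returned no verdict. The pawl's release and the buffer's press-in were judged from force and handle position, not seen directly.

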